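# Show the round inlay medallion to the inspection camera

## Task

Pull the hinged front of the drying case down until it lies open, take the round inlay medallion out of the case, and hold it up in the air before the inspection camera: upright, its middle on the lens axis and 150 mm from the lens, its inlaid face looking squarely into the lens. Leave the other pieces in the case and everything else on the bench where they are, and do not bump the camera. Finish while still holding the medallion there, at rest, with the front of the case still open.

Things in the scene. Friction and masses are not known exactly. Their poses are not given: they have to be found in the camera images.
- case: Fixed drying case, 190 deep (x) x 300 wide (y). Origin on the bench under the middle of its front edge; x points from the front (robot side) into the case, z up. Back wall 10 mm thick, outer face at x = 190, top at z = 40 mm, with corner posts 12 mm square to z = 90 mm at y = +-144. Sides are open frames with a sloping rail (12 mm wide, same y) just under the closed front, up to 95 mm high.
- groove (a point): Middle of the groove's floor in the case (case x = 90, z = 12 mm); the groove runs along the case's y, 12.5 mm wide, between cleats 12 mm high. Three flat wooden inlay pieces stand in it side by side at y = -85, 0 and +85 mm, in varying order, all with their inlaid face to the case's front (-x).
- front (a joint): Hinge of the case's front, rad: 0 closed (at the start), 0.838 upright, 2.36 down on its stop, nearly level. Closed, it leans back 48 degrees past upright over the pieces; it swings up, over and down towards the robot. No latch: its weight (0.3 kg) keeps it shut, and once some 0.2 rad past upright it sinks down by itself, damped, in about 2 s.
- front_lip (a point): Middle of the front's free edge (lip), moves with it. The front is a wooden frame with a clear pane, 276 wide x 165 long x 10 mm thick (lip 12). Closed, the lip is at x = 123, z = 124 mm of the case, with a gap of some 50 mm to the back wall's plane: shut fingers can go in behind it and pull it towards the robot.
- front_hinge (a point): Middle of the front's hinge line, 14 mm above the bench at the case's x = 0; axes as the case's, the hinge line runs along y.
- medallion: The round inlay medallion, light wood, loose, about 40 g: disc 60 mm in diameter and 10 mm thick, standing on a foot 34 mm wide x 10 thick; 64 mm tall overall. Origin at the middle of the foot's underside, z up along it, x through the thickness; the inlaid face (dark eight-petal star) looks to its -x, the back is plain.
- medallion_center (a point): Centre of the disc, in mid-thickness, 34 mm above the foot's underside; axes as the medallion's.
- medallion_face (a point): Middle of the inlaid face, 5 mm to -x of the centre.
- tile: Square inlay tile, 54 x 56 mm, 10 mm thick, light wood, same foot, 62 mm tall; stands in the case, to be left there. Origin under its foot.
- diamond: Diamond-shaped inlay piece (a 42 mm square on its corner), 10 mm thick, light wood, same foot, 64 mm tall; stands in the case, to be left there. Origin under its foot.
- stand: Inspection camera on a column stand, fixed. Steel base 140 x 120 x 14 mm, column 20 mm in diameter and 344 mm tall behind the head. Origin on the bench beneath the front part of the camera head; the lens looks level along the stand's -x.
- lens (a point): Middle of the front glass of the lens; axes as the stand's: the lens looks level along its -x, z is up. The head (52 mm wide and high, lens barrel 40 mm in diameter) lies behind it, at +x; its height on the column varies between the starts, the lens is 200 to 270 mm above the bench.
- glue: White glue bottle, 60 mm in diameter, 170 tall, loose bystander. Origin under its middle.
- brush: Brush lying on the bench, loose bystander. Origin at the middle of its underside.
- hammer: Hammer lying on the bench, loose bystander. Origin at the middle of its underside.
- varnish: Amber glass jar, 70 mm in diameter, 90 tall, loose bystander. Origin under its middle.
- offcut: Wooden offcut 120 x 50 x 18 mm, loose bystander. Origin at the middle of its underside.
- cup: White cup, 72 mm in diameter, 85 tall, loose bystander. Origin under its middle.
- screwdriver: Screwdriver lying on the bench, loose bystander. Origin at the middle of its underside.

How it is judged:
On the way, in this order (a step that is already met when the one before it is completed fails the run):
1. the front of the case is pulled down (joint above 2.1 rad) (value of joint front above 2.1 rad), for 0.2 s.
2. the medallion is lifted clear of the case in the fingers (its centre higher than 130 mm) (height (world z) of medallion_center above 0.13 m and contact force between the fingers and medallion above 1 N), for 0.2 s.
At the end, for the whole second after the job is handed in: Medallion held by the fingers alone, at rest, centre 130-170 mm before the lens, within 15 mm of its axis, upright and inlaid face square to the lens within 0.15 rad; front down (above 2.1 rad); tile and diamond standing in the case, moved under 20 mm (contact force between the fingers and medallion above 1 N and contact force between medallion and stand below 0.1 N and contact force between medallion and case below 0.1 N and height (world z) of medallion_center above 0.15 m and x of medallion_center in the frame of lens between -0.17 and -0.13 m and y of medallion_center in the frame of lens between -0.015 and 0.015 m and z of medallion_center in the frame of lens between -0.015 and 0.015 m and angle between medallion's own z axis and vertical below 0.15 rad and angle between the x axis of medallion and the x axis of lens, either way round below 0.15 rad and x of lens in the frame of medallion below 0 m and linear speed of medallion below 0.02 m/s and value of joint front above 2.1 rad and distance of each of tile, diamond from where it was at the start of the episode below 0.02 m and angle between each of tile, diamond's own z axis and vertical below 0.35 rad); the arm keeps its last pose, push and grip.
It fails at once if another inlay piece is displaced by more than 20 mm (distance of any of tile, diamond from where it was at the start of the episode above 0.02 m).
It fails at once if a bystander on the bench is displaced by more than 30 mm (distance of any of glue, brush, hammer, varnish, offcut, cup, screwdriver from where it was at the start of the episode above 0.03 m).
It fails at once if the camera or its stand is bumped (more than 3 N) by the arm, the fingers or the medallion (contact force between any of the arm, the fingers, medallion and stand above 3 N).
It also fails if it takes over 48 s, if anything falls off the work surface, if the arm or the gripper's body presses on something with over 40 N, if the wrist force passes 120 N, or if a joint passes its speed limit or range.

## Robot

A 7-joint arm with a two-finger parallel gripper is mounted at the origin on the work surface. World frame = base frame: x ahead of the robot, y to its left, z up, the work surface at z = 0. Lengths are in m, angles in rad, forces in N, time in s.
With the tool pointing down it reaches from about 0.375 to 0.925 m from the base axis. Payload 3.1 kg.
Tool frame: the origin (TCP) lies at the very end of the fingers, on their centre line; the grasp point (between the pads) lies 19 mm behind it; z points along the fingers, y is the line along which they close (so a half turn about z gives the same grasp; the last joint's range is limited). The gripper opens to 85 mm and grips with 20 to 120 N. Pads are 22 mm wide; open, the fingers measure 114 mm over their backs; the gripper's body (76 mm by 85 mm) begins 54 mm behind the grasp point. The pads swing forward as they close: fully open they stand 13 mm farther back than shut.
Start: joints at [-1.32, 0.383, 0.044, 1.598, -0.018, 1.161, -0.05], TCP at [0.222, 0.611, 0.231] pointing down, gripper open.
Joint ranges: [-2.61, 2.61], [-0.41, 2.15], [-1.48, 1.57], [0, 2.5], [-1.57, 4.71], [0.05, 1.97], [-2.85, 2.85]. Speed limits (rad/s): [2.79, 2.79, 3.14, 3.14, 3.14, 3.14, 3.14].

## Interface

Orientations are given as a unit quaternion [w, x, y, z].
In Python, from workcell import ctrl gives the robot as it stands. The module is installed in compiled form; this text tells all that it offers.
- The arm moves only by the tool crank_tcp, called after ">>>" as a command line: name --argument value ..., lists and objects as JSON in quotes. Schema: {"type":"object","properties":{"segments":{"type":"array","items":{"type":"object","properties":{"sx":{"type":"number"},"sy":{"type":"number"},"sz":{"type":"number"},"wx":{"type":"number"},"wy":{"type":"number"},"wz":{"type":"number"}},"additionalProperties":false},"minItems":1,"maxItems":8},"finger_gap":{"type":"number"},"grip_force":{"type":"number"},"only":{"type":"string"},"quiet":{"type":"boolean"},"lines":{"type":"string"}},"required":["segments"],"additionalProperties":false}. segments is a list of rows, 1 to 8 of them, each an object with the fields sx, sy, sz (the shift in parts of the range, where 1.0 means 0.75 m), wx, wy, wz (a rotation vector in parts of the range, where 1.0 means 2 pi rad); a field left out counts as zero; each row is the pose to reach, as a shift and turn from the pose commanded when the call began, along the tool's axes at that moment; what a row does not reach only later rows make up. A row lasts 1/12 s, in which the tool goes at most 0.0417 m and 0.125 rad, less where a joint would pass 70% of its speed; a pose out of reach is approached as far as the arm can. finger_gap is the finger opening in m, set as the call begins (left out keeps the last). The fingers move at their own pace and stop on an object; grip_force is the grip in N (left out, the last holds). Time passes only in rows, so rows that do not move let the fingers close. The tool returns the time, the measured TCP pose, the force, the opening and the grip force at its end. only (a regular expression) keeps the lines of the reply that match it, lines (a string "A,B") keeps lines A to B, and quiet returns only ok. No shift or turn number may pass 1 either way. Input that does not fit is refused with a message, and nothing moves.
- ctrl.get_obs(): the state, without advancing time (a new reading comes with each control period).
- ctrl.camera(name): name is "scene" or "top"; returns (picture, depth): 420x560x3 uint8, red, green, blue; 420x560 float32, m along the optical axis (not along the pixel's ray), 0 where there is no reading.
- ctrl.camera_info(name): a dict with "fx", "fy", "cx", "cy" (pixels), "dist" ([k1, k2, p1, p2, k3] as OpenCV has them; the pictures are not rectified), "R" (3x3) and "t" (3): a world point X has camera coordinates R X + t. Camera axes: x right, y down, z forward; pixel columns grow to the right and rows downward; lengths in m; the calibration is good to about 2 mm. A picture is of the moment at which its call begins. camera_info takes no time and is no camera call.
- ctrl.close_job(): hands the job in; it is judged then, once.
Trained networks look in the newest picture that a camera, given by its name, has taken for a name from the list of things; names that differ only in an ending like _2 or _b are one class to them, and where a whole thing is asked for, a point or a joint stands for the part that bears it (a point fixed in the world has none). Each returns a list of dicts, best first, with "score" (0 to 1); they miss things now and then, are a little off and sometimes report something else, mostly with a low value. They report only what shows in the picture. A call takes as long as a camera call.
- ctrl.look_for(camera, name): "extent" ([left, top, right, bottom] in pixels, round what is visible of it).
The state is a dict: "time_s": time; "q": joint angles; "qd": joint speeds; "joint_torque": joint torques, N m; "ee_pos": TCP position; "tool_rot": TCP orientation; "force": force on the tool from outside, world axes, zero at the start; "ft_torque": the same for the moment, N m; "opening": finger opening in m; "gripper_force": force on a finger pad.
Only numpy, scipy, OpenCV 4.12 (cv2) and the standard library are available. Lean on these libraries where they do the work, as an engineer would, in place of code of your own. Each camera call takes 0.05 s, during which the arm holds its last target. There are 200 camera calls.

## Working session

There is one attempt and no reset: what is moved stays moved. The work goes in short steps, Python scripts to look and compute and a tool call to move; the robot and the scene stay as the last step left them, time stands still between calls to the robot, and variables do not carry over. Pictures are saved under pics/ and viewed, at most 10 in all, crops included, and the job is handed in when it is done.

```bash
mkdir -p pics
```

Create h.py:
```python
import numpy as np, cv2
from workcell import ctrl
from scipy.spatial.transform import Rotation as Ro
def cam(n,save=None):
    im,d=ctrl.camera(n)
    if save: cv2.imwrite('pics/'+save,im[:,:,::-1])
    return im,d
def world(n,d):
    i=ctrl.camera_info(n);h,w=d.shape
    K=np.array([[i['fx'],0,i['cx']],[0,i['fy'],i['cy']],[0,0,1.]])
    u,v=np.meshgrid(np.arange(w),np.arange(h))
    p=cv2.undistortPoints(np.stack([u,v],-1).reshape(-1,1,2).astype(float),K,np.array(i['dist'],float)).reshape(h,w,2)
    P=np.dstack([p,np.ones((h,w))])*d[...,None]
    X=(P-np.array(i['t']).ravel())@np.array(i['R'])
    X[d<=0]=np.nan
    return X
def R():
    o=ctrl.get_obs(); q=o['tool_rot']; return Ro.from_quat([q[1],q[2],q[3],q[0]])
```

Run:
```python
from h import *
o=ctrl.get_obs(); print(o['time_s'],o['ee_pos'],R().as_matrix().round(3).tolist())
for c in('scene','top'):
    im,d=cam(c,c+'0.png'); X=world(c,d); np.save(c+'.npy',X)
    i=ctrl.camera_info(c); print(c,(-np.array(i['R']).T@np.array(i['t']).ravel()).round(3), i['fx'])
    for n in('case','front_lip','medallion','tile','diamond','stand','lens','glue','cup','varnish','hammer','brush','offcut','screwdriver'):
        for r in ctrl.look_for(c,n)[:2]:
            l,t,rr,b=[int(round(x)) for x in r['extent']]
            m=X[max(t,0):b+1,max(l,0):rr+1].reshape(-1,3); 
            print(n,round(r['score'],2),(l,t,rr,b),np.nanmedian(m,0).round(3))
```

```text
0.0 [0.22184352 0.60995143 0.22986867] [[-0.94, 0.342, -0.001], [0.342, 0.94, -0.003], [-0.0, -0.003, -1.0]]
scene [1.421 0.026 1.246] 515.3080762613666
case 0.63 (225, 241, 338, 309) [ 0.658 -0.03   0.021]
front_lip 0.95 (227, 238, 332, 263) [ 0.595 -0.04   0.056]
front_lip 0.49 (111, 166, 140, 231) [ 0.395 -0.546  0.003]
medallion 0.46 (294, 260, 318, 269) [0.62  0.036 0.033]
tile 0.49 (223, 238, 341, 311) [ 0.656 -0.029  0.016]
diamond 0.63 (241, 261, 260, 274) [ 0.652 -0.116  0.046]
diamond 0.59 (224, 236, 330, 263) [ 0.589 -0.048  0.049]
stand 0.72 (436, 163, 512, 257) [0.423 0.529 0.005]
lens 0.86 (457, 181, 497, 205) [0.486 0.495 0.235]
glue 0.66 (389, 274, 418, 323) [0.741 0.292 0.056]
cup 0.85 (366, 229, 395, 265) [0.545 0.246 0.033]
cup 0.54 (227, 238, 337, 309) [ 0.654 -0.029  0.019]
varnish 0.74 (114, 239, 146, 269) [ 0.639 -0.457  0.05 ]
varnish 0.7 (109, 165, 140, 234) [ 0.399 -0.549  0.003]
hammer 0.72 (109, 163, 139, 233) [ 0.393 -0.554  0.003]
brush 0.66 (405, 255, 475, 291) [0.603 0.422 0.003]
offcut 0.69 (373, 166, 409, 201) [0.266 0.298 0.004]
offcut 0.41 (225, 23
[... 359 characters left out ...]
 0.241]
stand 0.76 (55, 214, 142, 249) [0.467 0.498 0.013]
stand 0.31 (387, 169, 416, 195) [ 0.624 -0.457  0.036]
lens 0.66 (67, 216, 111, 239) [0.469 0.504 0.239]
lens 0.61 (54, 214, 137, 252) [0.463 0.508 0.012]
glue 0.92 (161, 141, 184, 166) [0.718 0.285 0.08 ]
glue 0.26 (388, 226, 397, 263) [ 0.424 -0.43   0.018]
cup 0.75 (176, 199, 199, 218) [0.55  0.247 0.012]
cup 0.75 (391, 170, 415, 197) [ 0.618 -0.462  0.059]
varnish 0.62 (388, 172, 415, 194) [ 0.62  -0.454  0.062]
hammer 0.81 (409, 216, 434, 297) [ 0.383 -0.528  0.003]
brush 0.56 (110, 181, 168, 210) [0.597 0.413 0.002]
offcut 0.72 (164, 274, 181, 312) [0.274 0.292 0.016]
screwdriver 0.83 (389, 228, 398, 262) [ 0.421 -0.433  0.019]
```

Run:
```python
from h import *
a=cv2.imread('pics/scene0.png'); b=cv2.imread('pics/top0.png')
c=cv2.resize(a[150:330,190:530],(800,424),interpolation=cv2.INTER_CUBIC)
d=cv2.resize(b[130:330,40:440],(400,200)); e=cv2.resize(b[150:230,220:330],(242,176),interpolation=cv2.INTER_CUBIC)
o=np.zeros((600,800,3),np.uint8); o[:400*0+424]=c; o[424:600,:242]=e; o[424:600,250:602]=cv2.resize(d,(352,176))
cv2.imwrite('pics/m0.png',o)
S=np.load('scene.npy');T=np.load('top.npy')
# stand column/head points
for n,X in(('s',S),('t',T)):
    P=X.reshape(-1,3);P=P[~np.isnan(P).any(1)]
    m=(abs(P[:,0]-.46)<.15)&(abs(P[:,1]-.5)<.13)
    for z0,z1 in((.008,.02),(.17,.2),(.2,.225),(.225,.25),(.25,.275),(.275,.3),(.3,.37)):
        q=P[m&(P[:,2]>z0)&(P[:,2]<z1)]
        if len(q)>5:
            r=cv2.minAreaRect(q[:,:2].astype(np.float32)*1000); print(n,z0,len(q),q.min(0).round(3),q.max(0).round(3),[np.round(x,0) for x in r])
    m=(abs(P[:,0]-.62)<.2)&(abs(P[:,1]+.04)<.2)
    for z0,z1 in((.03,.045),(.08,.1),(.1,.115),(.115,.14)):
        q=P[m&(P[:,2]>z0)&(P[:,2]<z1)]
        if len(q)>5:
            r=cv2.minAreaRect(q[:,:2].astype(np.float32)*1000); print('case',n,z0,len(q),q.min(0).round(3),q.max(0).round(3),[np.round(x,0) for x in r])
```

```text
s 0.008 1491 [0.315 0.371 0.008] [0.61  0.626 0.02 ] [array([468., 502.]), array([246., 291.]), np.float64(87.0)]
s 0.17 41 [0.476 0.496 0.171] [0.499 0.539 0.2  ] [array([485., 516.]), array([13., 47.]), np.float64(18.0)]
s 0.2 195 [0.436 0.428 0.201] [0.507 0.545 0.225] [array([476., 484.]), array([ 61., 114.]), np.float64(11.0)]
s 0.225 502 [0.44  0.428 0.225] [0.506 0.542 0.25 ] [array([478., 485.]), array([ 60., 114.]), np.float64(9.0)]
s 0.25 205 [0.453 0.459 0.25 ] [0.506 0.539 0.274] [array([478., 498.]), array([51., 81.]), np.float64(5.0)]
s 0.275 57 [0.471 0.52  0.276] [0.487 0.541 0.3  ] [array([481., 529.]), array([20., 13.]), np.float64(70.0)]
s 0.3 130 [0.467 0.52  0.3  ] [0.487 0.542 0.348] [array([477., 531.]), array([19., 21.]), np.float64(80.0)]
case s 0.03 1126 [ 0.525 -0.197  0.03 ] [0.819 0.159 0.045] [array([697., -22.]), array([299., 315.]), np.float64(10.0)]
case s 0.08 447 [ 0.584 -0.188  0.08 ] [0.818 0.159 0.1  ] [array([722., -17.]), array([236., 315.]), np.float64(11.0)]
case s 0.1 54 [ 0.604 -0.18   0.1  ] [0.674 0.095 0.115] [array([645., -42.]), array(
[... 595 characters left out ...]
0)]
t 0.275 27 [0.463 0.521 0.275] [0.481 0.534 0.299] [array([471., 526.]), array([ 9., 19.]), np.float64(70.0)]
t 0.3 99 [0.463 0.522 0.3  ] [0.482 0.542 0.349] [array([472., 532.]), array([20., 18.]), np.float64(30.0)]
case t 0.03 929 [ 0.522 -0.2    0.03 ] [0.815 0.159 0.045] [array([685., -23.]), array([288., 321.]), np.float64(9.0)]
case t 0.08 840 [ 0.577 -0.19   0.08 ] [0.82  0.157 0.1  ] [array([717., -18.]), array([239., 312.]), np.float64(11.0)]
case t 0.1 433 [ 0.596 -0.175  0.1  ] [0.675 0.105 0.115] [array([643., -35.]), array([ 46., 286.]), np.float64(12.0)]
case t 0.115 583 [ 0.615 -0.171  0.115] [0.689 0.1   0.138] [array([653., -37.]), array([ 30., 275.]), np.float64(10.0)]
```

View pics/m0.png

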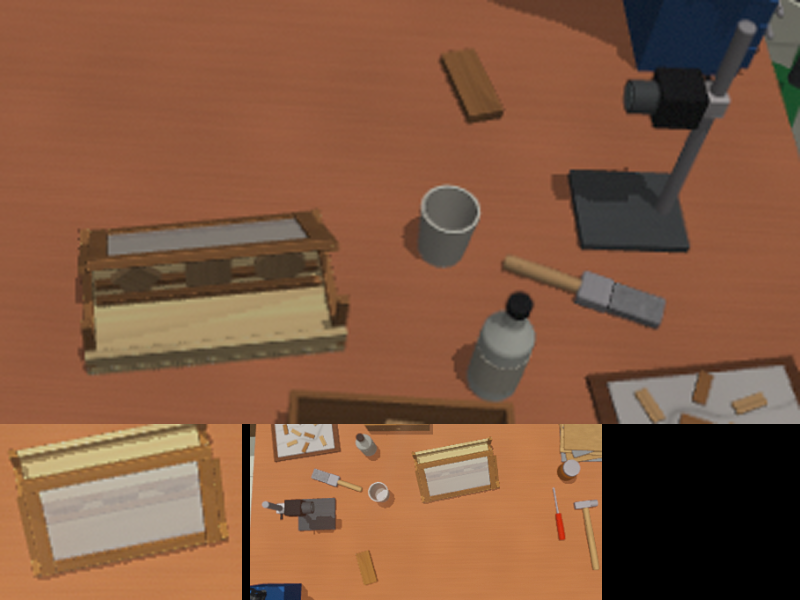

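Run:
```python
from h import *
for n in('scene','top'):
    X=np.load(n+'.npy');P=X.reshape(-1,3);P=P[~np.isnan(P).any(1)]
    m=(abs(P[:,0]-.475)<.05)&(P[:,1]>.42)&(P[:,1]<.56)&(P[:,2]>.18);Q=P[m]
    for y in np.arange(.42,.55,.008):
        q=Q[(Q[:,1]>=y)&(Q[:,1]<y+.008)&(Q[:,2]<.29)]
        if len(q)>3: print(n,'y%.3f'%y,len(q),'x',q[:,0].min().round(3),q[:,0].max().round(3),'z',q[:,2].min().round(3),np.percentile(q[:,2],[80,97]).round(3))
    q=Q[Q[:,2]>.3]; print('col',q.mean(0).round(4))
    # base
    b=P[(abs(P[:,2]-.014)<.005)&(abs(P[:,0]-.47)<.1)&(abs(P[:,1]-.48)<.11)]
    r=cv2.minAreaRect(b[:,:2].astype(np.float32)*1000);print('base',np.round(r[0]),np.round(r[1]),r[2], np.percentile(b[:,:2],[2,98],axis=0).round(3).tolist())
    # case plane of front: fit normals
    c=P[(abs(P[:,0]-.6)<.12)&(abs(P[:,1]+.04)<.13)&(P[:,2]>.118)]
    A=c[:,:2]; 
    for a in [0]:
        best=None
        for yaw in np.radians(np.arange(6,15,.25)):
            ex=np.array([np.cos(yaw),np.sin(yaw)]);ey=np.array([-ex[1],ex[0]])
            u=A@ex; 
            w=P[(P[:,2]>.028)&(P[:,2]<.048)&(abs(P[:,1]+.03)<.16)&(P[:,0]>.66)&(P[:,0]<.8)][:,:2]@ex
            s=np.std(u)+np.std(w)
            if best is None or s<best[0]: best=(s,np.degrees(yaw),np.percentile(u,[2,98]),np.percentile(A@ey,[.5,99.5]),np.percentile(w,[2,50,98]))
        print(best)
```

```text
scene y0.428 82 x 0.455 0.499 z 0.208 [0.24  0.245]
scene y0.436 39 x 0.466 0.499 z 0.22 [0.245 0.248]
scene y0.444 38 x 0.466 0.499 z 0.218 [0.244 0.247]
scene y0.452 62 x 0.452 0.504 z 0.21 [0.245 0.25 ]
scene y0.460 89 x 0.452 0.507 z 0.203 [0.25  0.253]
scene y0.468 73 x 0.449 0.505 z 0.202 [0.252 0.255]
scene y0.476 74 x 0.453 0.505 z 0.201 [0.251 0.253]
scene y0.484 77 x 0.451 0.506 z 0.201 [0.251 0.254]
scene y0.492 74 x 0.451 0.505 z 0.2 [0.251 0.254]
scene y0.500 73 x 0.451 0.503 z 0.202 [0.251 0.254]
scene y0.508 53 x 0.45 0.504 z 0.202 [0.251 0.253]
scene y0.516 44 x 0.46 0.494 z 0.18 [0.259 0.286]
scene y0.524 106 x 0.44 0.494 z 0.18 [0.267 0.286]
scene y0.532 65 x 0.436 0.492 z 0.182 [0.27  0.286]
scene y0.540 11 x 0.477 0.491 z 0.211 [0.237 0.241]
col [0.4792 0.5293 0.3274]
base [477. 488.] [127. 142.] 2.174295663833618 [[0.42, 0.419], [0.536, 0.554]]
(np.float64(0.01905474336485241), np.float64(10.0), array([0.63144014, 0.65194769]), array([-0.28452416, -0.02353634]), array([0.64050822, 0.71237063, 0.71780045]))
top y0.428 73 x 0.457 0.495 z 0.208 [0.241 0.245]
top y0.
[... 261 characters left out ...]
448 0.498 z 0.198 [0.252 0.256]
top y0.484 51 x 0.448 0.499 z 0.206 [0.251 0.254]
top y0.492 62 x 0.447 0.498 z 0.209 [0.252 0.256]
top y0.500 54 x 0.447 0.498 z 0.214 [0.252 0.254]
top y0.508 38 x 0.447 0.499 z 0.219 [0.251 0.252]
top y0.516 40 x 0.457 0.489 z 0.233 [0.26  0.284]
top y0.524 66 x 0.438 0.489 z 0.21 [0.275 0.285]
top y0.532 27 x 0.438 0.489 z 0.222 [0.24  0.246]
top y0.540 4 x 0.457 0.486 z 0.235 [0.242 0.243]
col [0.4719 0.5289 0.3307]
base [466. 485.] [202. 181.] 79.96466064453125 [[0.415, 0.418], [0.532, 0.551]]
(np.float64(0.03376599644504219), np.float64(9.5), array([0.62948827, 0.65114542]), array([-0.2780223 , -0.01896867]), array([0.68155715, 0.70896391, 0.80666014]))
```

The case sits at about (0.542, -0.056) with a yaw of about 10°. The pieces show as dark shapes behind the pane, and the right-hand one in the scene view is probably the medallion. The lens is at about (0.478, 0.428, 0.227), looking along -y. I'll move to the case with the fingers shut.

Careful with the scale: shifts go in shares of 0.75 m and turns go in shares of 2 pi rad. That gives: -0.226 m is -0.3013, -0.197 m is -0.2627, 0.436 rad is 0.0694.

>>> crank_tcp --segments '[{"sx":-0.2627, "sy":-0.3013, "sz":-0.0533, "wz":0.0694}, {"sx":-0.2627, "sy":-0.3013, "sz":-0.0533, "wz":0.0694}, {"sx":-0.2627, "sy":-0.3013, "sz":-0.0533, "wz":0.0694}, {"sx":-0.2627, "sy":-0.3013, "sz":-0.0533, "wz":0.0694}, {"sx":-0.2627, "sy":-0.3013, "sz":-0.0533, "wz":0.0694}, {"sx":-0.2627, "sy":-0.3013, "sz":-0.0533, "wz":0.0694}, {"sx":-0.2627, "sy":-0.3013, "sz":-0.0533, "wz":0.0694}, {"sx":-0.2627, "sy":-0.3013, "sz":-0.0533, "wz":0.0694}]' --finger_gap 0 --grip_force 30

```text
time_s: 2.17
ee_pos: [0.3339, 0.3243, 0.2722]
tool_rot: [0.001, 0.387, 0.922, -0.0]
force: [0.2, -0.3, 0.4]
opening: 0.0003
gripper_force: 0.0
```

Create to.py:
```python
import sys
from h import *
# usage: to.py x y z yaw_deg(of tool y) -> row in tool axes
x,y,z,yaw=map(float,sys.argv[1:5]); o=ctrl.get_obs(); r=R(); a=np.radians(yaw)
ty=np.array([np.cos(a),np.sin(a),0]);tz=np.array([0,0,-1.]);G=Ro.from_matrix(np.stack([np.cross(ty,tz),ty,tz],1))
d=r.inv().apply(np.array([x,y,z])-o['ee_pos']); w=(r.inv()*G).as_rotvec()
print('t',round(o['time_s'],2),'pos',np.round(o['ee_pos'],4),'F',np.round(o['force'],1),'op',round(float(o['opening']),4),'q',np.round(o['q'],2)); print('row',*np.round(np.r_[d,w],4),'dist',np.linalg.norm(d).round(3))
```

```bash
python3 to.py .698 -.029 .23 10
```

```text
t 2.17 pos [0.3339 0.3243 0.2722] F [ 0.2 -0.3  0.4] op 0.0003 q [-1.12 -0.02  0.26  1.99  0.01  1.17 -0.09]
row -0.5071 0.0124 0.0432 0.0008 0.0017 0.6016 dist 0.509
```

Scaled: -0.507 m is -0.676, 0.03 m is 0.04, 0.6 rad is 0.0955.

>>> crank_tcp --segments '[{"sx":-0.676, "sy":0.016, "sz":0.04, "wz":0.0955}, {"sx":-0.676, "sy":0.016, "sz":0.04, "wz":0.0955}, {"sx":-0.676, "sy":0.016, "sz":0.04, "wz":0.0955}, {"sx":-0.676, "sy":0.016, "sz":0.04, "wz":0.0955}, {"sx":-0.676, "sy":0.016, "sz":0.04, "wz":0.0955}, {"sx":-0.676, "sy":0.016, "sz":0.04, "wz":0.0955}, {"sx":-0.676, "sy":0.016, "sz":0.04, "wz":0.0955}, {"sx":-0.676, "sy":0.016, "sz":0.04, "wz":0.0955}]'

```text
time_s: 2.83
ee_pos: [0.5723, 0.1005, 0.2519]
tool_rot: [0.0, 0.638, 0.77, 0.001]
force: [0.6, 0.8, 0.5]
opening: -0.0
gripper_force: 0.0
```

```bash
python3 to.py .698 -.029 .23 10
```

```text
t 2.83 pos [0.5723 0.1005 0.2519] F [0.6 0.8 0.5] op -0.0 q [-0.72  0.26  0.56  1.77 -0.15  1.16  0.07]
row -0.1506 0.0995 0.0219 0.0009 -0.0005 0.0121 dist 0.182
```

Scaled: -0.18 m is -0.24, 0.03 m is 0.04.

>>> crank_tcp --segments '[{"sx":-0.24, "sz":0.04}, {"sx":-0.24, "sz":0.04}]' --quiet true

```text
ok
```

```bash
python3 to.py .698 -.029 .108 10
```

```text
t 3.0 pos [0.5881 0.0203 0.238 ] F [ 0.  -0.3  0.4] op -0.0002 q [-0.61  0.29  0.6   1.77 -0.18  1.14  0.24]
row -0.0688 0.0985 0.1302 0.0017 0.0009 0.0138 dist 0.177
```

Scaled: 0.0985 m is 0.1313, 0.02 m is 0.0267, 0.014 rad is 0.0022.

>>> crank_tcp --segments '[{"sx":-0.092, "sy":0.1313, "sz":0.0267, "wz":0.0022}, {"sx":-0.092, "sy":0.1313, "sz":0.0267, "wz":0.0022}, {"sx":-0.092, "sy":0.1313, "sz":0.0267, "wz":0.0022}, {"sx":-0.092, "sy":0.1313, "sz":0.0267, "wz":0.0022}, {"sx":-0.092, "sy":0.1313, "sz":0.0667, "wz":0.0022}]' --quiet true

```text
ok
```

```bash
python3 to.py .698 -.029 .108 10
```

```text
t 3.42 pos [ 0.7015 -0.0316  0.1921] F [0.  0.2 2. ] op -0.0002 q [-0.42  0.56  0.58  1.52 -0.33  1.14  0.39]
row 0.0035 -0.0039 0.0841 0.0099 0.0046 -0.0048 dist 0.084
```

Scaled: 0.086 m is 0.1147, -0.02 m is -0.0267.

>>> crank_tcp --segments '[{"sx":0.0047, "sy":-0.0053, "sz":0.0533}, {"sx":0.0047, "sy":-0.0053, "sz":0.112}, {"sx":0.0047, "sy":-0.0053, "sz":0.1147}, {"sx":0.0047, "sy":-0.0133, "sz":0.1147}, {"sx":0.0047, "sy":-0.0267, "sz":0.1147}, {"sx":0.0047, "sy":-0.036, "sz":0.1093}, {"sx":0.0047, "sy":-0.0453, "sz":0.104}, {"sx":0.0047, "sy":-0.0547, "sz":0.0987}]'

```text
time_s: 4.08
ee_pos: [0.6613, -0.0305, 0.1207]
tool_rot: [0.005, 0.643, 0.766, 0.006]
force: [5.9, 3.5, 4.9]
opening: -0.0002
gripper_force: 3.3
```

```bash
python3 to.py .698 -.029 .108 10
```

```text
t 4.08 pos [ 0.6613 -0.0305  0.1207] F [5.9 3.5 4.9] op -0.0002 q [-0.43  0.56  0.56  1.69 -0.35  0.98  0.42]
row -0.0048 0.0362 0.0133 0.0163 0.0004 -0.001 dist 0.039
```

Scaled: -0.18 m is -0.24, -0.042 m is -0.056.

>>> crank_tcp --segments '[{"sy":-0.0267, "sz":-0.0133}, {"sy":-0.056, "sz":-0.0253}, {"sy":-0.0853, "sz":-0.0347}, {"sy":-0.1147, "sz":-0.04}, {"sy":-0.144, "sz":-0.0427}, {"sy":-0.1733, "sz":-0.0413}, {"sy":-0.2067, "sz":-0.0373}, {"sy":-0.24, "sz":-0.032}]'

```text
time_s: 4.75
ee_pos: [0.4778, -0.0641, 0.1407]
tool_rot: [0.002, 0.644, 0.765, 0.002]
force: [0.1, -1.0, -0.1]
opening: -0.0
gripper_force: 0.0
```

```bash
python3 to.py .5 -.07 .145 10
```

```text
t 4.75 pos [ 0.4778 -0.0641  0.1407] F [ 0.1 -1.  -0.1] op -0.0 q [-0.55  0.2   0.65  2.1  -0.16  0.88  0.37]
row -0.0096 0.0209 -0.0042 0.0051 -0.0003 -0.0033 dist 0.023
```

Scaled: 0.2 m is 0.2667, 0.15 m is 0.2.

>>> crank_tcp --segments '[{"sz":-0.0533}, {"sz":-0.1067}, {"sx":0.0667, "sz":-0.16}, {"sx":0.1333, "sz":-0.16}, {"sx":0.2, "sz":-0.16}, {"sx":0.2667, "sz":-0.16}, {"sx":0.2667, "sz":-0.16}, {"sx":0.2667, "sz":-0.16}]' --finger_gap 0.06 --quiet true

```text
ok
```

>>> crank_tcp --segments '[{}, {}, {}, {}, {}, {}, {}, {}]'

```text
time_s: 6.08
ee_pos: [0.4432, 0.1335, 0.2578]
tool_rot: [-0.0, 0.644, 0.765, -0.0]
force: [-0.1, -0.2, -0.0]
opening: 0.0601
gripper_force: 0.0
```

Run:
```python
from h import *
for c in('scene','top'):
    im,d=cam(c,c+'1.png'); X=world(c,d); np.save(c+'1.npy',X)
    for n in('front_lip','medallion','tile','diamond'):
        for r in ctrl.look_for(c,n)[:3]:
            l,t,rr,b=[int(round(x)) for x in r['extent']]
            m=X[max(t,0):b+1,max(l,0):rr+1].reshape(-1,3); 
            print(c,n,round(r['score'],2),(l,t,rr,b),np.nanmedian(m,0).round(3))
a=cv2.imread('pics/scene1.png'); b=cv2.imread('pics/top1.png')
o=np.zeros((600,800,3),np.uint8); o[:300,:]=cv2.resize(a[210:330,200:520],(800,300),interpolation=cv2.INTER_CUBIC); o[300:,:]=cv2.resize(b[140:260,160:480],(800,300),interpolation=cv2.INTER_CUBIC)
cv2.imwrite('pics/m1.png',o)
```

```bash
python3 to.py .616 .043 .26 10
```

```text
scene front_lip 0.79 (226, 198, 321, 248) [ 0.466 -0.069  0.02 ]
scene medallion 0.66 (297, 255, 318, 268) [0.619 0.039 0.048]
scene medallion 0.43 (376, 166, 408, 204) [0.272 0.301 0.004]
scene tile 0.83 (269, 257, 287, 271) [ 0.635 -0.042  0.053]
scene tile 0.4 (375, 168, 406, 202) [0.273 0.296 0.005]
scene tile 0.29 (366, 229, 395, 261) [0.535 0.246 0.042]
scene diamond 0.72 (239, 259, 256, 273) [ 0.649 -0.126  0.042]
scene diamond 0.48 (157, 192, 167, 219) [ 0.422 -0.423  0.02 ]
top front_lip 0.75 (237, 204, 330, 266) [ 0.459 -0.071  0.019]
top front_lip 0.16 (111, 180, 167, 208) [0.602 0.413 0.002]
top medallion 0.64 (239, 186, 259, 189) [0.612 0.04  0.058]
top tile 0.49 (224, 143, 332, 266) [ 0.561 -0.054  0.014]
top tile 0.48 (268, 177, 281, 189) [ 0.626 -0.043  0.028]
top tile 0.34 (290, 176, 308, 183) [ 0.641 -0.125  0.028]
top diamond 0.49 (294, 176, 308, 184) [ 0.64  -0.131  0.027]
t 6.58 pos [0.4432 0.134  0.2578] F [ 0.2  0.3 -0.1] op 0.0603 q [-0.83 -0.02  0.45  2.02  0.01  1.14 -0.22]
row -0.1193 0.1547 -0.0022 -0.0001 0.0001 -0.0024 dist 0.195
```

View pics/m1.png

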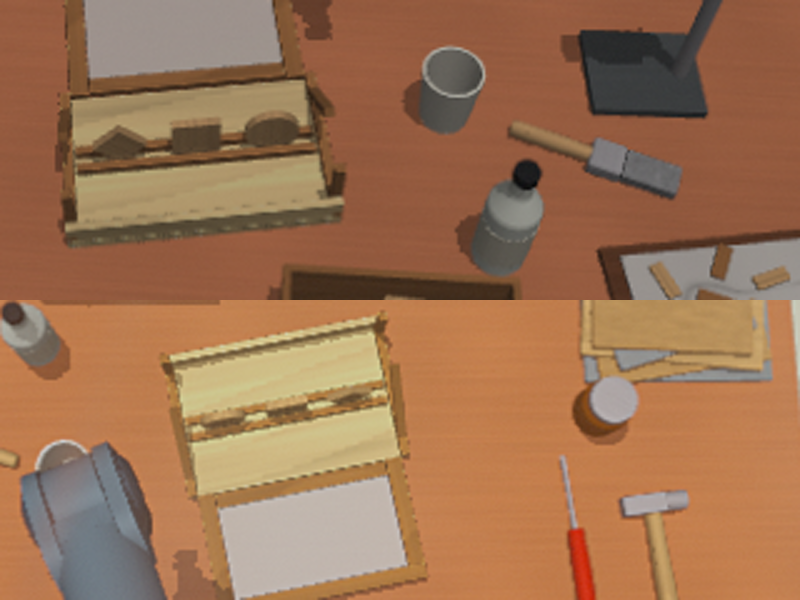

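The front lies open. In the scene view the pieces run diamond (left), tile (middle), round medallion (right, about px 270,130), so the medallion is at y=+85. Next I'll refine its position from the depth.

Run:
```python
from h import *
Q=[]
for n in('scene','top'):
    X=np.load(n+'1.npy');P=X.reshape(-1,3);P=P[~np.isnan(P).any(1)]
    m=(P[:,2]>.04)&(P[:,2]<.09)&(abs(P[:,0]-.635)<.05)&(abs(P[:,1]+.045)<.14)
    ps=P[m]; a=np.radians(10.2)
    f=np.polyfit(ps[:,1],ps[:,0],1); print(n,len(ps),'slope deg',np.degrees(np.arctan(-f[0])),'x at y=.04',np.polyval(f,.04))
    for y0 in(.04,-.042,-.126):
        q=ps[abs(ps[:,1]-y0)<.038]; t=q[q[:,2]>np.percentile(q[:,2],60)]
        print(y0,len(q),q.min(0).round(3),q.max(0).round(3),'mean',q.mean(0).round(4),'topmean',t.mean(0).round(4))
    w=P[(P[:,2]>.036)&(P[:,2]<.048)&(P[:,0]>.67)&(P[:,0]<.78)&(abs(P[:,1]+.03)<.11)]
    g=np.polyfit(w[:,1],w[:,0],1); print('wall',len(w),np.degrees(np.arctan(-g[0])),np.polyval(g,-.03))
```

```text
scene 564 slope deg 10.575650457646294 x at y=.04 0.6188185216836399
0.04 194 [0.607 0.013 0.04 ] [0.626 0.072 0.083] mean [0.6188 0.0417 0.0612] topmean [0.6174 0.0418 0.0728]
-0.042 199 [ 0.621 -0.067  0.04 ] [ 0.644 -0.014  0.082] mean [ 0.6345 -0.0408  0.0627] topmean [ 0.6327 -0.0408  0.0747]
-0.126 154 [ 0.637 -0.155  0.04 ] [ 0.657 -0.096  0.082] mean [ 0.6498 -0.1252  0.0568] topmean [ 0.6487 -0.1239  0.0666]
wall 317 10.530839679567801 0.7277104822095276
top 288 slope deg 10.32919218617822 x at y=.04 0.6128266266158533
0.04 87 [0.605 0.014 0.04 ] [0.624 0.07  0.083] mean [0.6129 0.0419 0.0651] topmean [0.6143 0.0427 0.0755]
-0.042 86 [ 0.621 -0.068  0.041] [ 0.639 -0.015  0.082] mean [ 0.6288 -0.0418  0.068 ] topmean [ 0.6304 -0.0427  0.0767]
-0.126 77 [ 0.636 -0.154  0.04 ] [ 0.656 -0.097  0.084] mean [ 0.6449 -0.1252  0.0594] topmean [ 0.646  -0.1241  0.0692]
wall 187 10.495553544941599 0.7245671984032308
```

Scaled: 0.154 m is 0.2053, -0.118 m is -0.1573, -0.01 rad is -0.0016.

```bash
python3 to.py .615 .042 .14 10.5
```

```text
t 6.58 pos [0.4432 0.134  0.2578] F [ 0.2  0.3 -0.1] op 0.0603 q [-0.83 -0.02  0.45  2.02  0.01  1.14 -0.22]
row -0.1201 0.1535 0.1178 -0.0001 0.0001 -0.0111 dist 0.228
```

>>> crank_tcp --segments '[{"sx":-0.1573, "sy":0.2053, "sz":0.0533}, {"sx":-0.1573, "sy":0.2053, "sz":0.1067}, {"sx":-0.1573, "sy":0.2053, "sz":0.1067}, {"sx":-0.1573, "sy":0.2053, "sz":0.1067}, {"sx":-0.1573, "sy":0.2053, "sz":0.1333}, {"sx":-0.1573, "sy":0.2053, "sz":0.1573, "wz":-0.0016}, {"sx":-0.1573, "sy":0.2053, "sz":0.1573, "wz":-0.0016}, {"sx":-0.1573, "sy":0.2053, "sz":0.1573, "wz":-0.0016}]' --finger_gap 0.05

```text
time_s: 7.25
ee_pos: [0.6135, 0.0436, 0.1376]
tool_rot: [-0.002, 0.64, 0.768, -0.002]
force: [0.4, 0.3, -0.3]
opening: 0.0505
gripper_force: 0.0
```

```bash
python3 to.py .615 .042 .038 10.5
```

```text
t 7.25 pos [0.6135 0.0436 0.1376] F [ 0.4  0.3 -0.3] op 0.0505 q [-0.56  0.46  0.53  1.78 -0.27  0.98  0.26]
row -0.0018 0.0018 0.0996 -0.0056 0.0005 -0.0022 dist 0.1
```

Scaled: 0.098 m is 0.1307, 0.09 m is 0.12, -0.005 rad is -0.0008.

>>> crank_tcp --segments '[{"sx":-0.0013, "sy":0.0013, "sz":0.04, "wx":-0.0008}, {"sx":-0.0013, "sy":0.0013, "sz":0.08, "wx":-0.0008}, {"sx":-0.0013, "sy":0.0013, "sz":0.1067, "wx":-0.0008}, {"sx":-0.0013, "sy":0.0013, "sz":0.12, "wx":-0.0008}, {"sx":-0.0013, "sy":0.0013, "sz":0.1307, "wx":-0.0008}, {"sx":-0.0013, "sy":0.0013, "sz":0.1307, "wx":-0.0008}, {"sx":-0.0013, "sy":0.0013, "sz":0.1307, "wx":-0.0008}]'

```text
time_s: 7.83
ee_pos: [0.6173, 0.0439, 0.0435]
tool_rot: [0.002, 0.64, 0.769, 0.003]
force: [0.1, -0.7, 0.0]
opening: 0.0502
gripper_force: 0.0
```

```bash
python3 to.py .615 .042 .038 10.5
```

```text
t 7.83 pos [0.6173 0.0439 0.0435] F [ 0.1 -0.7  0. ] op 0.0502 q [-0.51  0.59  0.47  1.82 -0.36  0.81  0.32]
row -0.0014 -0.0026 0.0055 0.0074 -0.0003 -0.0006 dist 0.006
```

Scaled: 0.003 m is 0.004, -0.001 m is -0.0013.

>>> crank_tcp --segments '[{"sy":-0.0013, "sz":0.004}, {"sy":-0.0013, "sz":0.004}, {"sy":-0.0013, "sz":0.004}, {"sy":-0.0013, "sz":0.004}, {"sy":-0.0013, "sz":0.004}, {"sy":-0.0013, "sz":0.004}, {"sy":-0.0013, "sz":0.004}, {"sy":-0.0013, "sz":0.004}]' --finger_gap 0 --grip_force 25

```text
time_s: 8.5
ee_pos: [0.6159, 0.0431, 0.0398]
tool_rot: [0.002, 0.64, 0.768, 0.002]
force: [-0.4, 0.8, 6.2]
opening: 0.0097
gripper_force: 29.1
```

```bash
python3 to.py .615 .042 .038 10.5
```

```text
t 8.5 pos [0.6159 0.0431 0.0398] F [-0.4  0.8  6.2] op 0.0097 q [-0.51  0.59  0.47  1.83 -0.36  0.8   0.33]
row -0.0009 -0.0011 0.0017 0.0061 -0.0002 -0.0014 dist 0.002
```

Scaled: -0.215 m is -0.2867, -0.19 m is -0.2533.

>>> crank_tcp --segments '[{"sz":-0.0133}, {"sz":-0.0333}, {"sz":-0.06}, {"sz":-0.1}, {"sz":-0.1467}, {"sz":-0.2}, {"sz":-0.2533}, {"sz":-0.2867}]' --finger_gap 0 --grip_force 40

```text
time_s: 9.17
ee_pos: [0.6155, 0.0421, 0.2596]
tool_rot: [0.003, 0.64, 0.768, 0.004]
force: [1.7, -0.8, -0.4]
opening: 0.0095
gripper_force: 40.2
```

```bash
python3 to.py .479 .278 .222 -90
```

```text
t 9.17 pos [0.6155 0.0421 0.2596] F [ 1.7 -0.8 -0.4] op 0.0095 q [-0.61  0.32  0.58  1.68 -0.19  1.18  0.2 ]
row 0.2566 -0.0922 0.0366 0.0078 -0.0094 1.7518 dist 0.275
```

Scaled: 0.21 m is 0.28, -0.036 m is -0.048, 1 rad is 0.1592.

>>> crank_tcp --segments '[{"sx":0.04, "sy":-0.016, "wx":0.0002, "wy":-0.0002, "wz":0.0199}, {"sx":0.08, "sy":-0.032, "wx":0.0003, "wy":-0.0003, "wz":0.0398}, {"sx":0.12, "sy":-0.048, "wx":0.0005, "wy":-0.0005, "wz":0.0597}, {"sx":0.16, "sy":-0.064, "wx":0.0006, "wy":-0.0006, "wz":0.0796}, {"sx":0.2, "sy":-0.08, "wx":0.0008, "wy":-0.0008, "wz":0.0995}, {"sx":0.24, "sy":-0.0933, "wx":0.001, "wy":-0.001, "wz":0.1194}, {"sx":0.2667, "sy":-0.1067, "wx":0.001, "wy":-0.0011, "wz":0.1393}, {"sx":0.28, "sy":-0.1133, "wx":0.0011, "wy":-0.0013, "wz":0.1592}]'

```text
time_s: 9.83
ee_pos: [0.4894, 0.238, 0.2539]
tool_rot: [0.0, 0.926, 0.377, -0.003]
force: [0.2, -0.4, -0.9]
opening: 0.0093
gripper_force: 40.2
```

```bash
python3 to.py .479 .278 .222 -90
```

```text
t 9.83 pos [0.4894 0.238  0.2539] F [ 0.2 -0.4 -0.9] op 0.0093 q [-1.07  0.18  0.61  1.85 -0.11  1.15 -1.22]
row 0.0206 -0.0358 0.0319 0.0001 0.0066 0.7722 dist 0.052
```

Scaled: -0.036 m is -0.048, 0.032 m is 0.0427, 0.77 rad is 0.1225.

>>> crank_tcp --segments '[{"sx":0.0067, "sy":-0.012, "wy":0.0003, "wz":0.0191}, {"sx":0.0133, "sy":-0.024, "sz":0.0133, "wy":0.0005, "wz":0.0382}, {"sx":0.02, "sy":-0.036, "sz":0.02, "wy":0.0006, "wz":0.0573}, {"sx":0.0275, "sy":-0.048, "sz":0.0267, "wy":0.0008, "wz":0.0764}, {"sx":0.0275, "sy":-0.048, "sz":0.0333, "wy":0.001, "wz":0.0955}, {"sx":0.0275, "sy":-0.048, "sz":0.04, "wy":0.001, "wz":0.1114}, {"sx":0.0275, "sy":-0.048, "sz":0.0427, "wy":0.001, "wz":0.1225}, {"sx":0.0275, "sy":-0.048, "sz":0.0427, "wy":0.001, "wz":0.1225}]'

```text
time_s: 10.5
ee_pos: [0.4813, 0.2734, 0.2212]
tool_rot: [0.002, 1.0, 0.001, 0.0]
force: [0.0, 0.1, -0.8]
opening: 0.0095
gripper_force: 40.2
```

>>> crank_tcp --segments '[{}, {}, {}]'

```text
time_s: 10.75
ee_pos: [0.4823, 0.274, 0.2219]
tool_rot: [0.001, 1.0, 0.002, 0.001]
force: [0.3, 0.5, -1.3]
opening: 0.0094
gripper_force: 40.2
```

Run:
```python
from h import *
for c in('scene','top'):
    im,d=cam(c,c+'2.png'); X=world(c,d); np.save(c+'2.npy',X)
    for n in('medallion','lens','tile','diamond','front_lip'):
        for r in ctrl.look_for(c,n)[:2]:
            l,t,rr,b=[int(round(x)) for x in r['extent']]
            m=X[max(t,0):b+1,max(l,0):rr+1].reshape(-1,3); 
            print(c,n,round(r['score'],2),(l,t,rr,b),np.nanmedian(m,0).round(3))
a=cv2.imread('pics/scene2.png'); b=cv2.imread('pics/top2.png')
o=np.zeros((600,800,3),np.uint8); o[:400,:]=cv2.resize(a[130:290,210:530],(800,400),interpolation=cv2.INTER_CUBIC); o[400:,:500]=cv2.resize(b[150:270,40:340],(500,200),interpolation=cv2.INTER_CUBIC)
cv2.imwrite('pics/m2.png',o)
```

```bash
python3 to.py .479 .278 .222 -90
```

```text
scene medallion 0.39 (394, 178, 404, 200) [0.491 0.272 0.239]
scene lens 0.64 (457, 178, 498, 208) [0.481 0.507 0.229]
scene tile 0.84 (271, 255, 291, 271) [ 0.633 -0.034  0.04 ]
scene diamond 0.47 (241, 259, 256, 273) [ 0.649 -0.123  0.043]
scene diamond 0.35 (375, 169, 399, 205) [0.321 0.268 0.016]
scene front_lip 0.66 (227, 196, 321, 250) [ 0.466 -0.068  0.02 ]
top lens 0.87 (71, 214, 112, 239) [0.47  0.501 0.239]
top tile 0.47 (263, 181, 282, 188) [ 0.625 -0.035  0.029]
top diamond 0.59 (290, 175, 307, 184) [ 0.641 -0.122  0.027]
top front_lip 0.95 (240, 204, 330, 266) [ 0.458 -0.076  0.019]
top front_lip 0.49 (173, 275, 182, 304) [0.296 0.264 0.019]
t 11.35 pos [0.4821 0.274  0.2213] F [ 0.1  0.3 -1. ] op 0.0093 q [-1.19  0.25  0.69  1.87 -0.17  1.09 -2.  ]
row -0.0031 -0.004 -0.0007 0.0022 -0.0017 0.0026 dist 0.005
```

View pics/m2.png

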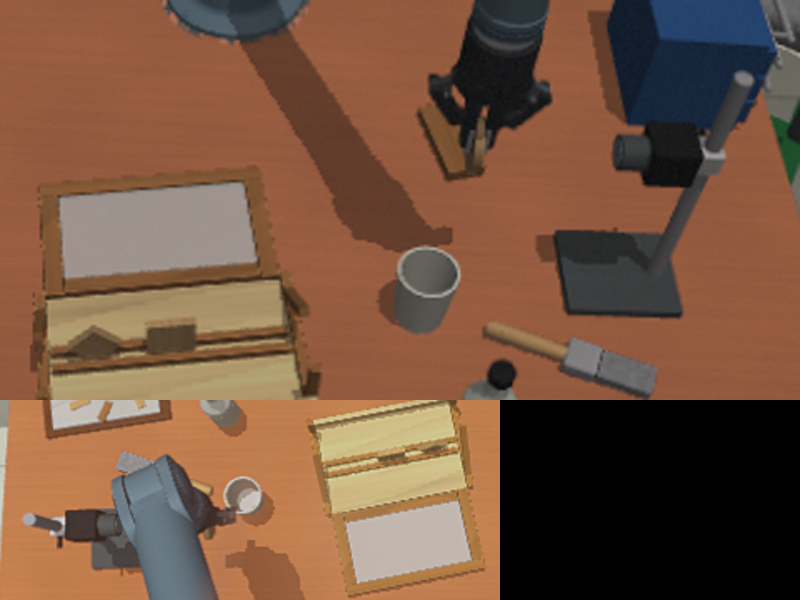

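Run:
```python
from h import *
im=cv2.imread('pics/scene2.png')[:,:,::-1].astype(int); X=np.load('scene2.npy')
s=np.s_[174:206,388:410]; P=X[s].reshape(-1,3); C=im[s].reshape(-1,3)
m=(abs(P[:,1]-.275)<.03)&(abs(P[:,0]-.48)<.06)&(P[:,2]>.16)&(P[:,2]<.27)
for sel,nm in((m&(C[:,0]-C[:,2]>35),'wood'),):
    q=P[sel]; print(nm,len(q),q.min(0).round(3),q.max(0).round(3),q.mean(0).round(3))
    for z in np.arange(.18,.27,.01):
        k=q[abs(q[:,2]-z)<.005]
        if len(k): print(z.round(2),len(k),k.mean(0).round(3),k[:,0].max().round(3),(k[:,1].min()).round(3),(k[:,1].max()).round(3))
```

```text
wood 67 [0.463 0.255 0.2  ] [0.511 0.292 0.261] [0.496 0.275 0.247]
0.2 1 [0.492 0.268 0.2  ] 0.492 0.268 0.268
0.23 9 [0.5   0.277 0.231] 0.511 0.255 0.292
0.24 13 [0.504 0.272 0.24 ] 0.511 0.255 0.278
0.25 27 [0.498 0.275 0.25 ] 0.509 0.269 0.292
0.26 17 [0.485 0.275 0.258] 0.496 0.271 0.278
```

The medallion is held upright, edge-on to the scene camera, with its centre at about (0.480, 0.275, 0.229). I'll make a small trim, settle, and check.

Scaled: -0.004 m is -0.0053, -0.003 m is -0.004.

>>> crank_tcp --segments '[{"sx":-0.0013, "sy":-0.0027, "sz":0.0013}, {"sx":-0.004, "sy":-0.0053, "sz":0.0027}, {"sx":-0.004, "sy":-0.0053, "sz":0.0027}, {"sx":-0.004, "sy":-0.0053, "sz":0.0027}, {"sx":-0.004, "sy":-0.0053, "sz":0.0027}, {"sx":-0.004, "sy":-0.0053, "sz":0.0027}, {"sx":-0.004, "sy":-0.0053, "sz":0.0027}, {"sx":-0.004, "sy":-0.0053, "sz":0.0027}]'

```text
time_s: 12.02
ee_pos: [0.4792, 0.2779, 0.2194]
tool_rot: [0.001, 1.0, 0.001, 0.001]
force: [-0.2, 0.8, 0.5]
opening: 0.0095
gripper_force: 40.2
```

```bash
python3 to.py .479 .278 .222 -90; python3 -c "
from h import *
print(np.round(ctrl.get_obs()['qd'],3)); ctrl.close_job()"
```

```text
t 12.02 pos [0.4792 0.2779 0.2194] F [-0.2  0.8  0.5] op 0.0095 q [-1.19  0.25  0.68  1.87 -0.17  1.08 -2.01]
row -0.0002 -0.0001 -0.0026 0.0021 -0.0019 0.0023 dist 0.003
[ 0.001 -0.002  0.     0.     0.002  0.     0.   ]
the job is handed in; nothing more can be done
```

I opened the case front and handed the job in at 12.0 s, with the medallion held at rest upright in front of the lens, about 150 mm away and by my measurements within about 5 mm of its axis, inlaid face towards it. The last pictures showed the front still down and the tile and diamond still standing in the case; no verdict was returned.

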